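Put the cleaned bearing away in the dial-lid parts carousel

TASK

Put the cleaned ball bearing from the wire drip rack away in the round parts carousel. Turn the clear dial cover by its fin until the opening lines up with the compartment that has the round rubber pad, put the bearing in there without dropping it and see that it lies flat on its face, then turn the cover until its opening stands squarely over the blank sector, the one that is filled solid, so that every compartment is covered. Leave everything else on the bench and in the rack where it is.

Things in the scene. Friction and masses are not known exactly. Their poses are not given: they have to be found in the camera images.
- carousel: Round light grey plastic parts carousel, fixed to the bench, 290 mm wide, drum 45 mm high; origin on its axis at bench level. It stands at any yaw, left or right of the middle of the bench, with the rack on the other side. Its five sectors of 72 degrees are one blank sector, centred on its own +x axis, and four compartments centred 72, 144, 216 and 288 degrees from it.
- hub_top (a point): Top of the drum's hub, on the axis, 45 mm above the bench. The hub has radius 19 mm, the drum's outer wall inside radius 141 mm, the floor is 5 mm thick, the dividers between compartments are 4 mm thick and 40 mm high. One compartment holds only the rubber pad; the other three hold a big hexagon nut, a flanged hub and a pillow block. A hub cap of radius 24 mm on the cover reaches 60 mm above the bench.
- cover (a joint): Angle (rad) of the clear dial cover about the vertical axis, relative to the drum, positive anticlockwise from above; 0 when its opening is over the blank sector; no stops; stays where left, friction about 0.2 N m. A 4 mm clear disc of radius 146 mm, top face 50 mm above the bench, with a sector-shaped opening of 66 degrees from hub to rim (black edge trim).
- opening (a point): Point on the cover in the middle of its opening, 88 mm from the axis, 50 mm above the bench.
- fin (a point): Middle of the black grip fin on the cover, opposite the opening: a radial bar 80 mm long (45 to 125 mm from the axis), 12 mm thick, standing 32 mm high from the cover's top face (its top is 82 mm above the bench). This point is on its middle line 85 mm from the axis and 68 mm above the bench. The axes are the cover's: x runs along the fin towards the opening.
- blank (a point): Middle of the top of the blank sector, 88 mm from the axis, 44 mm above the bench.
- pad_centre (a point): Middle of the black rubber pad, a disc 92 mm wide and 3 mm thick lying loose on the floor of the wanted compartment, 88 mm from the carousel's axis; its top is 8 mm above the bench.
- rack: Drip rack of 6 mm steel wire, fixed to the bench, 210 mm wide along its y, 110 mm deep along x; origin at bench level in its middle; x level, pointing away from the robot, yawed up to 26 degrees. Three places at y = -68, 0, +68 mm each hold a disc on edge, leaning 30 degrees from upright: its upper edge leans to the rack's -x, its upper face looks to +x and up. Neighbours are 6 mm apart.
- rack_middle (a point): Corner of the rack's wires at the middle place, 60 mm above the bench. A disc leans on two wires 48 mm apart, behind it on the -x side, that rise 5 mm past its upper edge; its rim rests on two wires 48 mm apart below. Between the wires is a clear gap of 42 mm for a finger, open at the top, down to a crossbar 24 mm below the disc's centre. Disc centres: rack x = -12 mm, 87 mm above the bench.
- bearing_centre (a point): Centre of the steel ball bearing, 62 mm wide, 17 mm thick, 17 mm bore, bright inner and outer rings with a black shield between, alike on both faces, about 0.27 kg; its own z is the disc's axis. It stands in any of the rack's three places. Standing on edge on the pad it would reach 20 mm above the cover's top, so it must lie flat before the cover can pass.
- bearing: The same bearing; origin in the centre of one flat face (8.5 mm from the centre along its own z). Stood on edge on the level pad it stays up, and a light push near its top tips it onto its face.
- pulley_centre (a point): Centre of an aluminium V-belt pulley, 62 mm wide, 17 mm thick, plain faces with a 14 mm bore and a groove round its rim; stays in the rack.
- gear_centre (a point): Centre of a dark steel toothed gear, 62 mm wide, 17 mm thick; stays in the rack.
- spanner: Combination spanner lying on the bench between carousel and rack, 180 mm long, 8 mm high; origin in its middle at bench level, x along it.
- jar: Lidded glass jar, 60 mm wide, 85 mm high; origin under its middle.
- spray_can: White spray can, 54 mm wide, 190 mm high, at the back; origin under its middle.
- screwdriver: Black-handled screwdriver lying in front of the rack (robot's side), 200 mm long, 26 mm high; origin in its middle at bench level, x along it.
- battery: Black power-tool battery behind the rack, 75 x 115 mm, 59 mm high; origin under its middle.
- hammer: Hammer lying at the right side, 260 mm long, 26 mm high; origin in its middle at bench level.
- suction_plate: Aluminium plate, 130 x 90 mm, on four suction cups at the left side, 64 mm high; origin under its middle.
Things that resemble listed ones, but are neither listed nor needed, are in the scene too. Leave any blue, brown or yellow look-alike of the bearing alone.

How it is judged:
On the way, in this order (a step that is already met when the one before it is completed fails the run):
1. the opening of the cover stands over the compartment with the rubber pad (horizontal distance between opening and pad_centre below 0.014 m), for 0.2 s.
2. the bearing lies flat on the pad in that compartment, let go (horizontal distance between bearing_centre and pad_centre below 0.04 m and height (world z) of bearing_centre below 0.03 m and angle between the z axis of bearing_centre and the z axis of carousel, either way round below 0.15 rad and contact force between the fingers and bearing below 0.05 N and linear speed of bearing below 0.02 m/s), for 0.2 s.
At the end, for the whole second after the job is handed in: The bearing lies flat (within 8 degrees of level), at rest and let go, in the compartment with the rubber pad (its centre within 40 mm of the pad's centre sideways and under 30 mm above the bench), and the cover's opening is centred over the blank sector to within 10 mm (6.5 degrees) (all of step 2 and horizontal distance between opening and blank below 0.01 m); the robot touches nothing.
It fails at once if another thing on the bench or in the rack was shifted by more than 30 mm (distance of any of spanner, jar, spray_can, screwdriver, battery, hammer, suction_plate, pulley_centre, gear_centre from where it was at the start of the episode above 0.03 m).
It fails at once if the bearing was dropped or thrown (over 1.2 m/s while out of the gripper) (linear speed of bearing above 1.2 m/s and contact force between the fingers and bearing below 0.05 N).
It also fails if it takes over 72 s, if anything falls off the work surface, if the arm or the gripper's body presses on something with over 40 N, if the wrist force passes 120 N, or if a joint passes its speed limit or range.

ROBOT

A 6-joint arm with a two-finger parallel gripper is mounted at the origin on the work surface. World frame = base frame: x ahead of the robot, y to its left, z up, the work surface at z = 0. Lengths are in m, angles in rad, forces in N, time in s.
With the tool pointing down it reaches from about 0.375 to 0.975 m from the base axis. Payload 3.8 kg.
Tool frame: the origin (TCP) lies at the very end of the fingers, on their centre line; the grasp point (between the pads) lies 19 mm behind it; z points along the fingers, y is the direction in which the jaws open and shut (so a half turn about z gives the same grasp; the last joint's range is limited). The gripper opens to 85 mm and grips with 20 to 120 N. Pads are 22 mm wide; open, the fingers measure 114 mm over their backs; the gripper's body (76 mm by 85 mm) begins 54 mm behind the grasp point. The pads swing forward as they close: fully open they stand 13 mm farther back than shut.
Start: joints at [-1.258, 0.264, 1.604, -0, 1.274, -0.037], TCP at [0.231, -0.634, 0.231] pointing down, gripper open.
Joint ranges: [-2.63, 2.63], [-0.94, 2.18], [0.31, 2.57], [-1.31, 4.45], [0, 2.66], [-2.55, 2.55]. Speed limits (rad/s): [2.57, 2.57, 3.14, 3.14, 3.14, 3.14].

INTERFACE

Orientations are given as a rotation vector (axis times angle).
In Python, from workcell import bot gives the robot as it stands.
- The arm moves only by the tool jog_arm, never from a script. Its argument "plan" is a list of rows, each an object of numbers: "claw": the closure, from 0 (fully open) to 1 (shut); "x", "y", "z": the shift along the tool's x, y, z in m; "turn": the turn about the tool's z in degrees. In form: [{"claw": .., "x": .., "y": .., "z": .., "turn": ..}, ...]. A call has 1 to 10 rows; each row shifts and turns the commanded pose from where the row before left it, along the tool's axes as they then stand; what a row does not reach is not made up. A row lasts 1/8 s, in which the tool goes at most 62.5 mm and 10.7 degrees, less where a joint would pass 70% of its speed; a pose out of reach is approached as far as the arm can. A call is refused whole if a number of a shift passes 0.0625 or a number of a turn 10.7, either way. A call with a gripper value outside its range is refused whole. The fingers move at their own pace and stop on an object; "newtons" is the grip in N (left out, the last holds). Time passes only in rows, so rows that do not move let the fingers close. It gives the time, the measured TCP pose, the force and the opening at its end, in the units of the state.
- bot.read_state(): the state, without advancing time (a new reading comes with each control period).
- bot.read_camera(name): name is "scene" or "top"; returns the picture (480x640x3 uint8, red, green, blue); there is no depth.
- bot.camera_params(name): a dict with "fx", "fy", "cx", "cy" (pixels), "D" ([k1, k2, p1, p2, k3] as OpenCV has them; the pictures are not rectified), "world_to_cam" (4x4, takes a point from world to camera coordinates). Camera axes: x right, y up, looking along -z (the intrinsics and any distortion apply to the point x, -y, -z); pixel columns grow to the right and rows downward; lengths in m; the calibration is good to about 2 mm. A picture is of the moment at which its call begins. camera_params takes no time and is no camera call.
- bot.finish_job(): hands the job in, once; it reports no verdict.
The state is a dict: "time": time; "q": joint angles; "joint_vel": joint speeds; "joint_torque": joint torques, N m; "tool_pos": TCP position; "tcp_rot": TCP orientation; "wrist_force": force on the tool from outside, world axes, zero at the start; "torque": the same for the moment, N m; "width": opening from 0.0 (shut) to 1.0 (fully open).
Only numpy, scipy, OpenCV 4.12 (cv2) and the standard library are available. Lean on these libraries where they do the work, as an engineer would, in place of code of your own. Each camera call takes 0.05 s, during which the arm holds its last target. There are 200 camera calls.

## Working session

There is one attempt and no reset: what is moved stays moved. The work goes in short steps, Python scripts to look and compute and a tool call to move; the robot and the scene stay as the last step left them, time stands still between calls to the robot, and variables do not carry over. Pictures are saved under pics/ and viewed, about 8 in all and at most 12, crops included, and the job is handed in when it is done.

Besides the shell and the picture viewer there is one more tool, called after "Emit:" as name([rows], argument=value, ...), one row to a line, values as JSON. jog_arm: Moves the arm, as the interface text tells. Its arguments: {"type":"object","properties":{"plan":{"type":"array","items":{"type":"object","properties":{"claw":{"type":"number"},"x":{"type":"number"},"y":{"type":"number"},"z":{"type":"number"},"turn":{"type":"number"}}}},"newtons":{"type":"number"}},"required":["plan"]}

```bash
ls; mkdir -p pics
python3 - <<'E'
from workcell import bot
import cv2,numpy as np
s=bot.read_state();print(s)
for n in("scene","top"):
    im=bot.read_camera(n);cv2.imwrite(f"pics/{n}0.png",im[:,:,::-1]);p=bot.camera_params(n)
    print(n,p)
E
```

```text
pics
{'time': 0.0, 'q': array([-1.25790415e+00,  2.64759866e-01,  1.60535922e+00,  1.60340790e-06,
        1.27370350e+00, -3.69233238e-02]), 'joint_vel': array([-8.71836485e-04, -1.12280382e-03, -7.59655665e-04, -4.84041106e-04,
       -2.25224095e-05, -1.50189451e-04]), 'joint_torque': array([ 1.50052809e-03, -5.15105867e+01, -3.67315006e+01, -2.31841177e-04,
        1.29543719e-02, -1.53453834e-05]), 'tool_pos': array([ 0.2310998 , -0.6334352 ,  0.22996549]), 'tcp_rot': array([-3.09148495e+00, -5.46306329e-01,  4.79074131e-04]), 'wrist_force': array([-0.01785834, -1.07406004,  0.41364355]), 'torque': array([-0.07362043, -0.00739882, -0.02359688]), 'width': 1.0005382055251824}
scene {'fx': 544.7919650579976, 'fy': 544.7919650579976, 'cx': 312.7005454943027, 'cy': 236.94845886578992, 'D': array([-0.02922803,  0.        ,  0.        ,  0.        ,  0.        ]), 'world_to_cam': array([[-0.41865089,  0.90803902,  0.01402024,  0.2706075 ],
       [-0.68512639, -0.3259354 ,  0.65143529,  0.3674867 ],
       [ 0.59609836,  0.26311833,  0.75857464, -1.86715536],
       [ 0.        ,  0.        ,  0.        ,  1.        ]])}
top {'fx': 549.8053248440245, 'fy': 549.8053248440245, 'cx': 319.325378045637, 'cy': 240.73313910384388, 'D': array([-0.10291829,  0.        ,  0.        ,  0.        ,  0.        ]), 'world_to_cam': array([[-0.01305412, -0.99990308, -0.00483934, -0.0059134 ],
       [ 0.9995778 , -0.0131752 ,  0.02589673, -0.59662701],
       [-0.02595798, -0.00449924,  0.99965291, -1.40027299],
       [ 0.        ,  0.        ,  0.        ,  1.        ]])}
```

View pics/scene0.png

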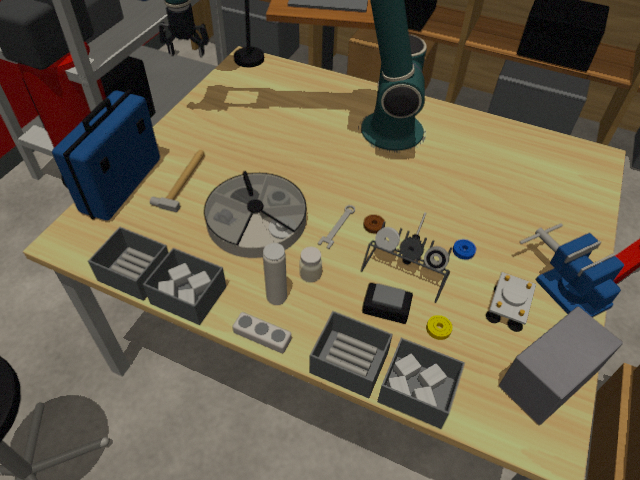

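View pics/top0.png

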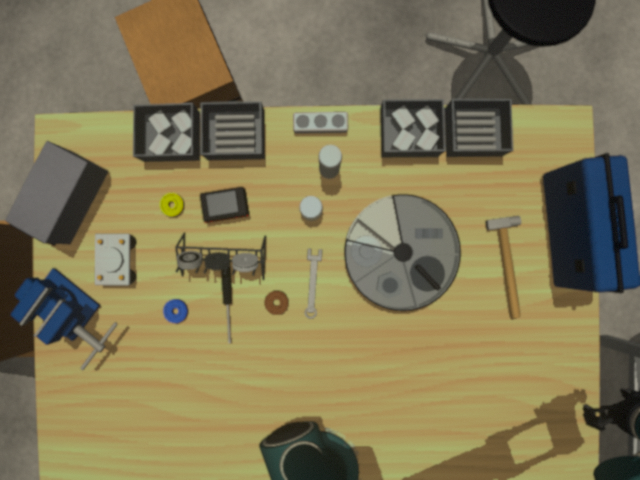

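The top view shows the carousel around (403,252). The rack is around (220,255), with the bearing at its left place near (189,260). I'll enlarge both.

Run:
```python
import cv2,numpy as np
t=cv2.imread("pics/top0.png");s=cv2.imread("pics/scene0.png")
r=lambda im,x0,y0,w,h:cv2.resize(im[y0:y0+h,x0:x0+w],(400,300),interpolation=cv2.INTER_CUBIC)
a=np.vstack([np.hstack([r(t,320,185,160,120),r(t,165,220,120,90)]),np.hstack([r(s,195,165,120,90),r(s,355,210,120,90)])])
cv2.imwrite("pics/crop0.png",a)
```

```text
(no output)
```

View pics/crop0.png

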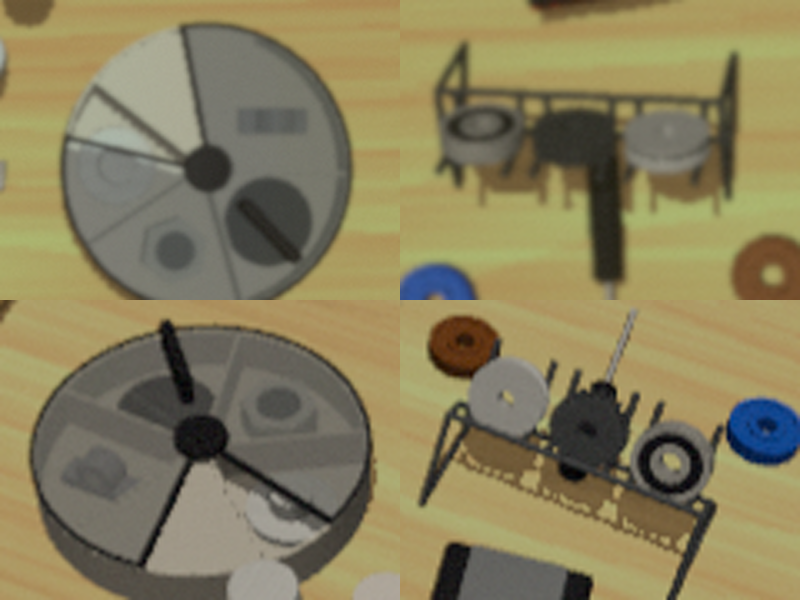

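The views are clear:
- The cover's opening lies between the blank and the flanged-hub compartment.
- The fin stands over the pad compartment, around top (428,274).
- The bearing is at the rack's +y place, top (189,257) and scene (436,259).

Next I triangulate from both views.

```bash
cat > h.py <<'E'
import cv2,numpy as np
from workcell import bot
from scipy.spatial.transform import Rotation as R
def ray(n,uv):
    p=bot.camera_params(n);K=np.array([[p["fx"],0,p["cx"]],[0,p["fy"],p["cy"]],[0,0,1.]])
    x,y=cv2.undistortPoints(np.array([[uv]],float),K,p["D"])[0,0]
    M=np.array(p["world_to_cam"]);d=M[:3,:3].T@np.array([x,-y,-1]);o=-M[:3,:3].T@M[:3,3]
    return o,d/np.linalg.norm(d)
def onz(n,uv,z):
    o,d=ray(n,uv);return o+d*(z-o[2])/d[2]
def tri(a,b):
    (o1,d1),(o2,d2)=ray("top",a),ray("scene",b)
    t=np.linalg.lstsq(np.c_[d1,-d2],o2-o1,rcond=None)[0]
    p,q=o1+t[0]*d1,o2+t[1]*d2
    return (p+q)/2,np.linalg.norm(p-q)
def yaw(s):
    m=R.from_rotvec(s["tcp_rot"]).as_matrix();return np.degrees([np.arctan2(m[1,0],m[0,0]),np.arctan2(m[1,1],m[0,1])])
E
python3 - <<'E'
from h import *
np.set_printoptions(precision=4,suppress=True)
t=cv2.imread("pics/top0.png")
T1=lambda x,y:(x/2.5+320-.3,y/2.5+185-.3);T2=lambda x,y:((x-400)/3.3333+165-.35,y/3.3333+220-.35)
S1=lambda x,y:(x/3.3333+195-.35,(y-300)/3.3333+165-.35);S2=lambda x,y:((x-400)/3.3333+355-.35,(y-300)/3.3333+210-.35)
print("hub",tri(T1(208,167),S1(201,436)))
b=tri(T2(479,125),S2(671,464));pu=tri(T2(669,131),S2(507,397));print("bear",b,"pul",pu)
d=b[0]-pu[0];print("rack yaw",np.degrees(np.arctan2(-d[0],d[1])),np.linalg.norm(d))
c=onz("top",T1(208,167),.06);print("axis",c)
for n,uv,z in[("edge1",(183,27),.05),("edge2",(68,138),.05),("fin out",(297,260),.082),("fin in",(244,205),.082),("pad",(268,222),.008),("div",(88,243),.045),("div2",(240,297),.045),("divb",(97,90),.045)]:
    p=onz("top",T1(*uv),z)-c;print(n,np.degrees(np.arctan2(p[1],p[0]))%360,np.hypot(*p[:2]))
g=cv2.cvtColor(t,cv2.COLOR_BGR2HSV)
# ellipse of cover rim via non-wood mask
m=((g[...,1]<60)&(g[...,2]>60)).astype(np.uint8);m[:,:335]=0;m[:,475:]=0;m[:180]=0;m[325:]=0
cs=max(cv2.findContours(m,0,2)[0],key=cv2.contourArea);(u,v),r=cv2.minEnclosingCircle(cs)
e=cv2.fitEllipse(cv2.convexHull(cs));print(e,onz("top",e[0],.05))
s=bot.read_state();print(yaw(s),s["tool_pos"])
E
```

```text
hub (array([ 0.5655, -0.2194,  0.058 ]), np.float64(0.0017128334649636216))
bear (array([0.5587, 0.3041, 0.09  ]), np.float64(0.00020345874311251602)) pul (array([0.5521, 0.1664, 0.0925]), np.float64(0.0035052646715150295))
rack yaw -2.758949343785848 0.1378551870718164
axis [ 0.5658 -0.2199  0.06  ]
edge1 8.549935618692713 0.14156011014039024
edge2 77.39921096421195 0.1408745704927207
fin out 221.9180907414286 0.12329612511718527
fin in 219.85482223245296 0.04884511325180049
pad 230.26406953749427 0.0892488709659492
div 121.92113000260471 0.1399541124179787
div2 193.96560042798114 0.13407175844847835
divb 53.91087750908609 0.1331401330416649
((401.906494140625, 252.1073760986328), (114.56501007080078, 115.164794921875), 147.6262969970703) [ 0.5644 -0.2189  0.05  ]
[ 20.0409 -69.9591] [ 0.2311 -0.6335  0.2301]
```

Emit:
jog_arm([
  {"claw": 0.5, "x": 0.0377, "y": -0.0244},
  {"claw": 0.5, "x": 0.0377, "y": -0.0244},
  {"claw": 0.5, "x": 0.0377, "y": -0.0244},
  {"claw": 0.5, "x": 0.0377, "y": -0.0244},
  {"claw": 0.5, "x": 0.0377, "y": -0.0244},
  {"claw": 0.5, "x": 0.0377, "y": -0.0244},
  {"claw": 0.5, "x": 0.0377, "y": -0.0244},
  {"claw": 0.5, "x": 0.0377, "y": -0.0244},
  {"claw": 0.5, "x": 0.0377, "y": -0.0244},
  {"claw": 0.5, "x": 0.0377, "y": -0.0244},
], newtons=30)

```text
schema error: expected keys claw, x, y, z, turn
```

Emit:
jog_arm([
  {"claw": 0.5, "turn": -10.7},
  {"claw": 0.5, "turn": -10.7},
  {"claw": 0.5, "turn": -10.7},
  {"claw": 0.5, "turn": -10.7},
  {"claw": 0.5, "turn": -10.7},
  {"claw": 0.5, "turn": -10.7},
  {"claw": 0.5, "turn": -10.7},
  {"claw": 0.5, "turn": -10.7},
  {"claw": 0.5, "turn": -10.7},
  {"claw": 0.5, "turn": -10.7},
])

```text
schema error: expected keys claw, x, y, z, turn
```

Emit:
jog_arm([
  {"claw": 0.5, "turn": -10.7},
  {"claw": 0.5, "turn": -10.7},
  {"claw": 0.5, "turn": -10.7},
  {"claw": 0.5, "turn": -10.7},
  {"claw": 0.5, "turn": -10.7},
  {"claw": 0.5, "turn": -10.7},
  {"claw": 0.5, "turn": -10.7},
])

```text
schema error: expected keys claw, x, y, z, turn
```

Run:
```python
from h import *
s=bot.read_state();print(s["time"],yaw(s),s["tool_pos"],s["q"],s["width"])
```

```text
0.1 [ 20.04088531 -69.95910474] [ 0.23111939 -0.63347648  0.23007583] [-1.25789805e+00  2.64684363e-01  1.60524912e+00  7.06987124e-06
  1.27374087e+00 -3.68833164e-02] 0.9962377292895909
```

Emit:
jog_arm([
  {"claw": 0.5, "x": 0.0377, "y": -0.0244, "z": 0, "turn": 0},
  {"claw": 0.5, "x": 0.0377, "y": -0.0244, "z": 0, "turn": 0},
  {"claw": 0.5, "x": 0.0377, "y": -0.0244, "z": 0, "turn": 0},
  {"claw": 0.5, "x": 0.0377, "y": -0.0244, "z": 0, "turn": 0},
  {"claw": 0.5, "x": 0.0377, "y": -0.0244, "z": 0, "turn": 0},
  {"claw": 0.5, "x": 0.0377, "y": -0.0244, "z": 0, "turn": 0},
  {"claw": 0.5, "x": 0.0377, "y": -0.0244, "z": 0, "turn": 0},
  {"claw": 0.5, "x": 0.0377, "y": -0.0244, "z": 0, "turn": 0},
  {"claw": 0.5, "x": 0.0377, "y": -0.0244, "z": 0, "turn": 0},
  {"claw": 0.5, "x": 0.0377, "y": -0.0244, "z": 0, "turn": 0},
], newtons=30)

```text
time: 1.35
tool_pos: [0.5023, -0.2743, 0.2308]
tcp_rot: [-3.093, -0.547, 0.001]
wrist_force: [0.8, -0.6, 0.4]
width: 0.496
```

Emit:
jog_arm([
  {"claw": 0.5, "x": 0, "y": 0, "z": 0, "turn": -10.7},
  {"claw": 0.5, "x": 0, "y": 0, "z": 0, "turn": -10.7},
  {"claw": 0.5, "x": 0, "y": 0, "z": 0, "turn": -10.7},
  {"claw": 0.5, "x": 0, "y": 0, "z": 0, "turn": -10.7},
  {"claw": 0.5, "x": 0, "y": 0, "z": 0, "turn": -10.7},
  {"claw": 0.5, "x": 0, "y": 0, "z": 0, "turn": -10.7},
  {"claw": 0.5, "x": 0, "y": 0, "z": 0, "turn": -10.7},
  {"claw": 0.5, "x": 0, "y": 0, "z": 0, "turn": -10.7},
  {"claw": 0.5, "x": 0, "y": 0, "z": 0, "turn": -10.7},
  {"claw": 0.5, "x": 0, "y": 0, "z": 0, "turn": -10.7},
])

```text
time: 2.6
tool_pos: [0.5015, -0.2755, 0.2307]
tcp_rot: [-1.392, -2.815, -0.0]
wrist_force: [0.4, 0.0, -0.4]
width: 0.501
```

Emit:
jog_arm([
  {"claw": 0.5, "x": 0, "y": 0, "z": 0, "turn": -10.7},
  {"claw": 0.5, "x": 0, "y": 0, "z": 0, "turn": -10.7},
  {"claw": 0.5, "x": 0, "y": 0, "z": 0, "turn": -10.7},
  {"claw": 0.5, "x": 0, "y": 0, "z": 0, "turn": -10.7},
  {"claw": 0.5, "x": 0, "y": 0, "z": 0, "turn": -10.7},
  {"claw": 0.5, "x": 0, "y": 0, "z": 0, "turn": -10.7},
  {"claw": 0.5, "x": 0, "y": 0, "z": 0, "turn": -10.7},
])

```text
time: 3.48
tool_pos: [0.5015, -0.2755, 0.2307]
tcp_rot: [0.607, -3.081, -0.001]
wrist_force: [-0.2, 0.8, -0.6]
width: 0.503
```

Run:
```python
from h import *
s=bot.read_state();print(s["time"],yaw(s),s["tool_pos"],s["q"],s["width"])
im=bot.read_camera("scene");cv2.imwrite("pics/s1.png",im[140:290,150:350,::-1])
im=bot.read_camera("top");cv2.imwrite("pics/t1.png",im[150:350,300:500,::-1])
a=cv2.resize(cv2.imread("pics/s1.png"),(560,420));b=cv2.resize(cv2.imread("pics/t1.png"),(230,230))
```

```text
3.475 [-157.70590744  112.29405618] [ 0.50149462 -0.27546672  0.23065384] [-5.45826565e-01  7.15548000e-02  1.82800595e+00 -8.28454303e-06
  1.24318220e+00 -2.50572522e+00] 0.503057179755296
```

Emit:
jog_arm([
  {"claw": 0.5, "x": 0, "y": 0, "z": 0.0434, "turn": 0},
  {"claw": 0.5, "x": 0, "y": 0, "z": 0.0434, "turn": 0},
  {"claw": 0.5, "x": 0, "y": 0, "z": 0.0434, "turn": 0},
  {"claw": 0.5, "x": 0, "y": 0, "z": 0.0434, "turn": 0},
  {"claw": 0.78, "x": 0, "y": 0, "z": 0, "turn": 0},
  {"claw": 0.78, "x": 0, "y": 0, "z": 0, "turn": 0},
])

```text
time: 4.32
tool_pos: [0.5001, -0.2747, 0.0565]
tcp_rot: [0.596, -3.081, -0.005]
wrist_force: [-0.4, -0.2, -14.0]
width: 0.225
```

Run:
```python
from h import *
s=bot.read_state();print(s["time"],yaw(s),s["tool_pos"],s["q"],s["width"],s["wrist_force"])
a=bot.read_camera("scene")[140:260,165:325,::-1];b=bot.read_camera("top")[180:320,320:480,::-1]
cv2.imwrite("pics/v4.png",np.hstack([cv2.resize(a,(400,300)),cv2.resize(b,(343,300))]))
```

```text
4.325 [-158.11301069  111.88641327] [ 0.50013008 -0.27473994  0.05647019] [-5.45869878e-01  2.41638193e-01  1.98135454e+00 -2.35248691e-04
  9.23126513e-01 -2.49851885e+00] 0.22481804014300216 [ -0.39572954  -0.19323802 -14.00587996]
```

View pics/v4.png

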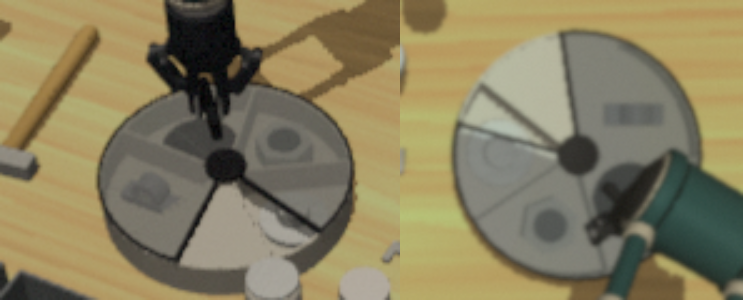

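The fingers straddle the fin (scene crop (213,115)), and the cover hasn't moved.

Emit:
jog_arm([
  {"claw": 0.78, "x": 0, "y": 0, "z": -0.002, "turn": 0},
  {"claw": 0.78, "x": 0, "y": 0, "z": 0, "turn": 0},
])

```text
time: 4.68
tool_pos: [0.5003, -0.2746, 0.0592]
tcp_rot: [0.597, -3.082, -0.004]
wrist_force: [-5.1, 2.0, -14.4]
width: 0.224
```

Emit:
jog_arm([
  {"claw": 0.65, "x": 0, "y": 0, "z": 0, "turn": 0},
  {"claw": 0.65, "x": 0, "y": 0, "z": 0, "turn": 0},
])

```text
time: 4.92
tool_pos: [0.5048, -0.2774, 0.0629]
tcp_rot: [-0.596, 3.079, -0.007]
wrist_force: [-0.7, 1.0, 0.2]
width: 0.348
```

Emit:
jog_arm([
  {"claw": 0.65, "x": 0, "y": 0, "z": 0.002, "turn": 0},
  {"claw": 0.65, "x": 0.004, "y": 0.0143, "z": 0, "turn": 0},
  {"claw": 0.65, "x": 0.001, "y": 0.0148, "z": 0, "turn": 0},
  {"claw": 0.75, "x": 0, "y": 0, "z": 0, "turn": 0},
  {"claw": 0.75, "x": 0, "y": 0, "z": 0, "turn": 0},
])

```text
time: 5.55
tool_pos: [0.4859, -0.2497, 0.0574]
tcp_rot: [0.598, -3.084, -0.002]
wrist_force: [-0.1, 0.2, -0.3]
width: 0.252
```

Run:
```python
from h import *
s=bot.read_state();p=s["tool_pos"]-[.565,-.2195,0];print(s["time"],yaw(s),s["tool_pos"],s["q"][5],s["width"],s["wrist_force"],np.degrees(np.arctan2(p[1],p[0]))%360,np.hypot(*p[:2]))
```

```text
5.55 [-158.04898266  111.95100126] [ 0.48591417 -0.24968309  0.05740451] -2.474982490543316 0.25208175710990843 [-0.12632078  0.15634875 -0.33276183] 200.88934286274042 0.08464978904616112
```

Emit:
jog_arm([
  {"claw": 0.75, "x": -0.0013, "y": 0.015, "z": 0, "turn": 10.1},
  {"claw": 0.75, "x": -0.0013, "y": 0.015, "z": 0, "turn": 10.1},
  {"claw": 0.75, "x": -0.0013, "y": 0.015, "z": 0, "turn": 10.1},
  {"claw": 0.75, "x": -0.0013, "y": 0.015, "z": 0, "turn": 10.1},
  {"claw": 0.75, "x": -0.0013, "y": 0.015, "z": 0, "turn": 10.1},
  {"claw": 0.75, "x": -0.0013, "y": 0.015, "z": 0, "turn": 10.1},
  {"claw": 0.75, "x": -0.0013, "y": 0.015, "z": 0, "turn": 10.1},
  {"claw": 0.75, "x": -0.0013, "y": 0.015, "z": 0, "turn": 10.1},
])

```text
time: 6.55
tool_pos: [0.5212, -0.1456, 0.0575]
tcp_rot: [-1.551, -2.732, 0.002]
wrist_force: [-0.6, -3.0, -0.2]
width: 0.248
```

Run:
```python
from h import *
s=bot.read_state();p=s["tool_pos"]-[.565,-.2195,0];print(s["time"],yaw(s),s["tool_pos"],s["q"][5],s["width"],s["wrist_force"],np.degrees(np.arctan2(p[1],p[0]))%360,np.hypot(*p[:2]))
```

```text
6.55 [120.83979809  30.83978008] [ 0.52119049 -0.14560195  0.05749483] -0.8549852800196462 0.24819220640164316 [-0.57077795 -2.99840075 -0.18312685] 120.66104080678703 0.0859080623403463
```

Emit:
jog_arm([
  {"claw": 0.75, "x": -0.0013, "y": 0.015, "z": 0, "turn": 10.1},
  {"claw": 0.75, "x": -0.0013, "y": 0.015, "z": 0, "turn": 10.1},
  {"claw": 0.75, "x": -0.0013, "y": 0.015, "z": 0, "turn": 10.1},
  {"claw": 0.75, "x": -0.0013, "y": 0.015, "z": 0, "turn": 10.1},
  {"claw": 0.75, "x": -0.0013, "y": 0.015, "z": 0, "turn": 10.1},
  {"claw": 0.75, "x": -0.0013, "y": 0.015, "z": 0, "turn": 10.1},
  {"claw": 0.75, "x": -0.0013, "y": 0.015, "z": 0, "turn": 10.1},
  {"claw": 0.9, "x": 0, "y": 0, "z": 0, "turn": 0},
  {"claw": 0.9, "x": 0, "y": 0, "z": 0, "turn": 0},
  {"claw": 0.9, "x": 0, "y": 0, "z": 0, "turn": 0},
])

```text
time: 7.8
tool_pos: [0.6199, -0.1521, 0.0571]
tcp_rot: [-2.841, -1.341, -0.001]
wrist_force: [3.1, 0.3, -4.7]
width: 0.134
```

Run:
```python
from h import *
s=bot.read_state();p=s["tool_pos"]-[.565,-.2195,0];print(s["time"],yaw(s),s["tool_pos"],s["q"][5],s["width"],s["wrist_force"],np.degrees(np.arctan2(p[1],p[0]))%360,np.hypot(*p[:2]))
```

```text
7.8 [ 50.54191607 -39.45808662] [ 0.61986748 -0.15209017  0.05707709] 0.4086482760175029 0.13436841972554003 [ 3.12028265  0.25219109 -4.73675915] 50.85651576603397 0.08691677241761563
```

Emit:
jog_arm([
  {"claw": 0.6, "x": 0, "y": 0, "z": 0, "turn": 0},
  {"claw": 0.4, "x": 0, "y": 0, "z": 0, "turn": 0},
  {"claw": 0.2, "x": 0, "y": 0, "z": -0.05, "turn": 0},
  {"claw": 0, "x": 0, "y": 0, "z": -0.06, "turn": 0},
  {"claw": 0, "x": 0, "y": 0, "z": -0.06, "turn": 0},
])

```text
time: 8.43
tool_pos: [0.6195, -0.1524, 0.2295]
tcp_rot: [-2.842, -1.339, 0.001]
wrist_force: [0.4, -0.2, -0.1]
width: 1.002
```

Run:
```python
from h import *
np.set_printoptions(precision=4,suppress=True)
T2=lambda x,y:((x-400)/3.3333+165-.35,y/3.3333+220-.35);S2=lambda x,y:((x-400)/3.3333+355-.35,(y-300)/3.3333+210-.35)
for n,a,b in[("railL",(440,92),(712,505)),("railR",(735,100),(458,408)),("footL",(463,45),(670,600)),("footR",(735,55),(421,500)),("top bearing face",(480,106),(672,500))]:print(n,tri(T2(*a),S2(*b)))
s=bot.read_state();print(s["time"],yaw(s),s["tool_pos"],s["q"])
a=bot.read_camera("scene")[140:260,165:325,::-1];b=bot.read_camera("top")[180:320,320:480,::-1]
cv2.imwrite("pics/v5.png",np.hstack([cv2.resize(a,(400,300)),cv2.resize(b,(343,300))]))
```

```text
railL (array([0.5817, 0.3388, 0.0848]), np.float64(0.009375509613911004))
railR (array([0.5716, 0.1264, 0.0797]), np.float64(0.017792914072854406))
footL (array([0.6205, 0.3366, 0.0087]), np.float64(0.000822866895288776))
footR (array([0.61  , 0.1257, 0.0052]), np.float64(0.000891082828985736))
top bearing face (array([0.5721, 0.3115, 0.0645]), np.float64(0.00399607248217701))
8.425 [ 50.4609 -39.5391] [ 0.6195 -0.1524  0.2295] [-0.2802  0.196   1.6899 -0.0002  1.2562  0.4099]
```

View pics/v5.png

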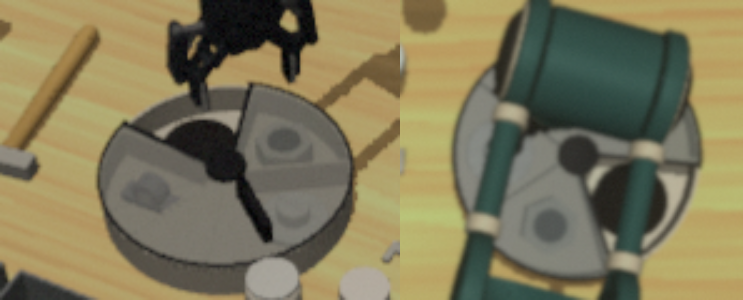

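The opening is now over the pad compartment: the black pad lies between the trim edges, and the fin points away. Now I'll find the height of the rack's front rail by intersecting lines, and plan the grasp.

Run:
```python
from h import *
np.set_printoptions(precision=4,suppress=True)
T2=lambda x,y:((x-400)/3.3333+165-.35,y/3.3333+220-.35);S2=lambda x,y:((x-400)/3.3333+355-.35,(y-300)/3.3333+210-.35)
o,d1=ray("scene",S2(458,408));_,d2=ray("scene",S2(712,505));n=np.cross(d1,d2)
for uv in[(442,92),(600,96),(735,100)]:
    o2,d=ray("top",T2(*uv));print(o2+d*(n@(o-o2))/(n@d))
a=cv2.imread("pics/scene0.png")[225:295,405:475];b=cv2.imread("pics/top0.png")[225:285,160:220]
cv2.imwrite("pics/v6.png",np.hstack([cv2.resize(a,(400,400),interpolation=3),cv2.resize(b,(400,400),interpolation=3)]))
```

```text
[0.5831 0.3314 0.0899]
[0.5787 0.2153 0.0895]
[0.5746 0.1171 0.0887]
```

View pics/v6.png

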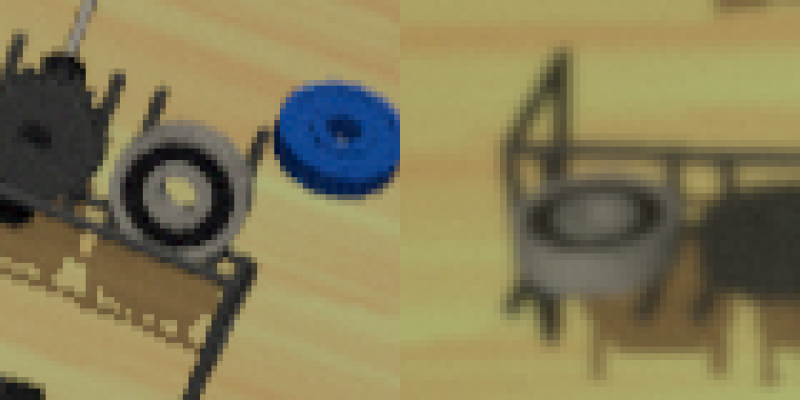

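The front rail is at about x 0.582, z 0.08–0.09, so I'll grasp the upper part of the disc with the finger tips above the rail.

Emit:
jog_arm([
  {"claw": 0.3, "x": 0, "y": 0, "z": 0, "turn": -9.25},
  {"claw": 0.45, "x": 0, "y": 0, "z": 0, "turn": -9.25},
  {"claw": 0.45, "x": 0, "y": 0, "z": 0, "turn": -9.25},
  {"claw": 0.45, "x": 0, "y": 0, "z": 0, "turn": -9.25},
])

```text
time: 9.02
tool_pos: [0.6196, -0.1524, 0.2274]
tcp_rot: [-2.264, -2.177, 0.001]
wrist_force: [-0.2, 0.0, 0.1]
width: 0.548
```

Emit:
jog_arm([
  {"claw": 0.45, "x": 0.0453, "y": -0.0092, "z": 0, "turn": 0},
  {"claw": 0.45, "x": 0.0453, "y": -0.0092, "z": 0, "turn": 0},
  {"claw": 0.45, "x": 0.0453, "y": -0.0092, "z": 0, "turn": 0},
  {"claw": 0.45, "x": 0.0453, "y": -0.0092, "z": 0, "turn": 0},
  {"claw": 0.45, "x": 0.0453, "y": -0.0092, "z": 0, "turn": 0},
  {"claw": 0.45, "x": 0.0453, "y": -0.0092, "z": 0, "turn": 0},
  {"claw": 0.45, "x": 0.0453, "y": -0.0092, "z": 0, "turn": 0},
  {"claw": 0.45, "x": 0.0453, "y": -0.0092, "z": 0, "turn": 0},
  {"claw": 0.45, "x": 0.0453, "y": -0.0092, "z": 0, "turn": 0},
  {"claw": 0.45, "x": 0.0453, "y": -0.0092, "z": 0, "turn": 0},
])

```text
time: 10.28
tool_pos: [0.5477, 0.3054, 0.2276]
tcp_rot: [2.27, 2.172, -0.0]
wrist_force: [0.2, -0.3, 0.2]
width: 0.55
```

Emit:
jog_arm([
  {"claw": 0.45, "x": 0, "y": 0, "z": 0, "turn": 0},
  {"claw": 0.45, "x": 0, "y": 0, "z": 0.04, "turn": 0},
  {"claw": 0.45, "x": 0, "y": 0, "z": 0.04, "turn": 0},
  {"claw": 0.45, "x": 0, "y": 0, "z": 0, "turn": 0},
])

```text
time: 10.78
tool_pos: [0.5453, 0.3016, 0.1434]
tcp_rot: [-2.269, -2.169, 0.014]
wrist_force: [0.0, -0.3, 0.2]
width: 0.549
```

Run:
```python
from h import *
s=bot.read_state();print(s["time"],yaw(s),s["tool_pos"],s["q"],s["width"],s["wrist_force"])
a=bot.read_camera("scene")[185:290,380:500,::-1];b=bot.read_camera("top")[205:295,140:240,::-1]
cv2.imwrite("pics/v7.png",np.hstack([cv2.resize(a,(400,350),interpolation=3),cv2.resize(b,(389,350),interpolation=3)]))
```

```text
10.775 [87.41594462 -2.58619539] [0.54527341 0.30157396 0.1433924 ] [ 4.65495759e-01  2.40169981e-01  1.80132844e+00 -5.40925129e-04
  1.10917424e+00  5.10857836e-01] 0.5490135664658757 [ 0.04070966 -0.26923247  0.21028895]
```

View pics/v7.png

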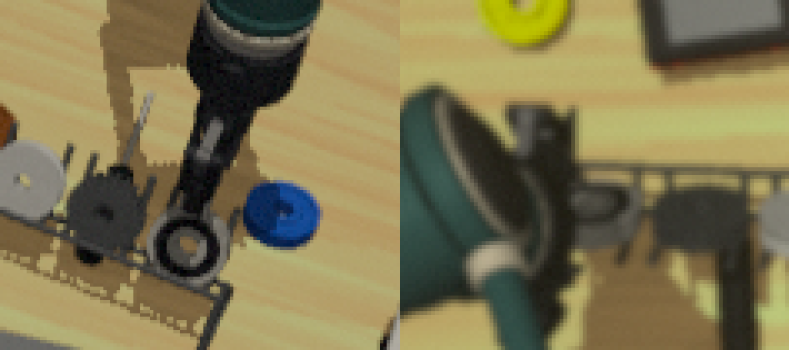

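The gripper is centred over the bearing: in the scene crop the fingers are at (195,195), just behind the disc's top. I continue down.

Emit:
jog_arm([
  {"claw": 0.45, "x": 0, "y": 0, "z": 0.02, "turn": 0},
  {"claw": 0.45, "x": 0, "y": 0, "z": 0.015, "turn": 0},
  {"claw": 0.45, "x": 0, "y": 0, "z": 0.01, "turn": 0},
  {"claw": 0.45, "x": 0, "y": 0, "z": 0.005, "turn": 0},
  {"claw": 0.45, "x": 0, "y": 0, "z": 0, "turn": 0},
])

```text
time: 11.5
tool_pos: [0.548, 0.3041, 0.0971]
tcp_rot: [-2.27, -2.171, 0.001]
wrist_force: [0.1, -0.2, 1.1]
width: 0.552
```

Emit:
jog_arm([
  {"claw": 0.55, "x": 0, "y": 0.002, "z": 0, "turn": 0},
  {"claw": 0.6, "x": 0, "y": 0.003, "z": 0, "turn": 0},
  {"claw": 0.65, "x": 0, "y": 0.003, "z": 0, "turn": 0},
  {"claw": 0.7, "x": 0, "y": 0.002, "z": 0, "turn": 0},
  {"claw": 0.75, "x": 0, "y": 0.002, "z": 0, "turn": 0},
  {"claw": 0.85, "x": 0, "y": 0.001, "z": 0, "turn": 0},
  {"claw": 0.9, "x": 0, "y": 0, "z": 0, "turn": 0},
], newtons=40)

```text
time: 12.38
tool_pos: [0.5574, 0.3042, 0.1001]
tcp_rot: [-2.267, -2.167, 0.009]
wrist_force: [-17.0, -1.6, 16.6]
width: 0.221
```

Run:
```python
from h import *
s=bot.read_state();print(s["time"],yaw(s),s["tool_pos"],s["width"],s["wrist_force"])
a=bot.read_camera("scene")[185:290,380:500,::-1];b=bot.read_camera("top")[205:295,140:240,::-1]
cv2.imwrite("pics/v8.png",np.hstack([cv2.resize(a,(400,350),interpolation=3),cv2.resize(b,(389,350),interpolation=3)]))
```

```text
12.375 [87.42520821 -2.5749465 ] [0.55740458 0.30424946 0.10011863] 0.2205168105287819 [-16.97562838  -1.63876551  16.57909608]
```

View pics/v8.png

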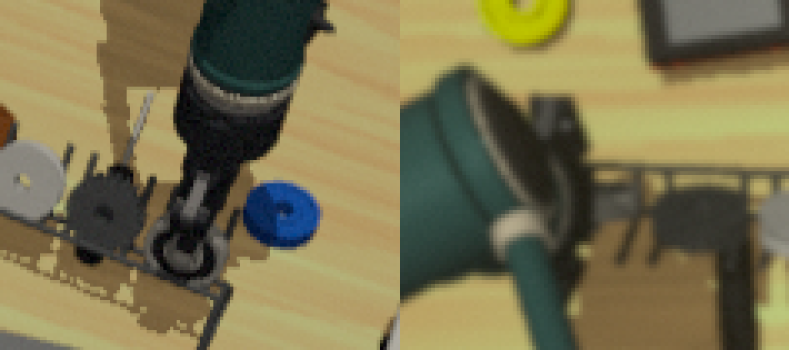

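The bearing is gripped nearly upright (opening about 18.7 mm). Now I lift gently.

Emit:
jog_arm([
  {"claw": 0.95, "x": 0, "y": -0.001, "z": -0.004, "turn": 0},
  {"claw": 0.95, "x": 0, "y": 0, "z": -0.006, "turn": 0},
  {"claw": 0.95, "x": 0, "y": 0, "z": -0.008, "turn": 0},
  {"claw": 0.95, "x": 0, "y": 0, "z": -0.008, "turn": 0},
], newtons=60)

```text
time: 12.98
tool_pos: [0.5601, 0.3034, 0.1236]
tcp_rot: [-2.27, -2.171, 0.002]
wrist_force: [-0.6, 0.3, -2.7]
width: 0.182
```

Emit:
jog_arm([
  {"claw": 0.95, "x": 0, "y": 0, "z": -0.02, "turn": 0},
  {"claw": 0.95, "x": 0, "y": 0, "z": -0.03, "turn": 0},
  {"claw": 0.95, "x": 0, "y": 0, "z": -0.03, "turn": 0},
  {"claw": 0.95, "x": 0, "y": 0, "z": -0.02, "turn": 0},
  {"claw": 0.95, "x": 0, "y": 0, "z": 0, "turn": 0},
])

```text
time: 13.6
tool_pos: [0.5617, 0.3044, 0.2267]
tcp_rot: [2.269, 2.17, 0.008]
wrist_force: [0.2, -0.4, -3.9]
width: 0.184
```

Run:
```python
from h import *
s=bot.read_state();print(s["time"],yaw(s),s["tool_pos"],s["width"],s["wrist_force"])
a=bot.read_camera("scene")[150:290,360:520,::-1];b=bot.read_camera("top")[205:295,140:240,::-1]
cv2.imwrite("pics/v9.png",np.hstack([cv2.resize(a,(480,420),interpolation=3),cv2.resize(b,(300,420),interpolation=3)]))
```

```text
13.6 [87.43944604 -2.56118998] [0.56170995 0.30436626 0.2267109 ] 0.18398459602657594 [ 0.15119169 -0.3930401  -3.92086957]
```

View pics/v9.png

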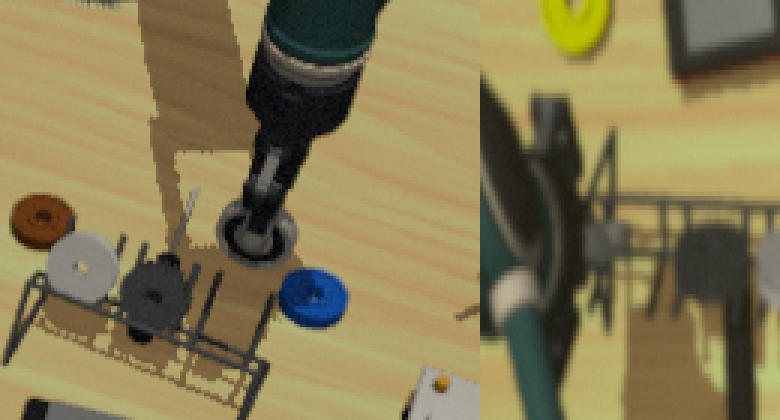

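Run:
```python
from h import *
im=cv2.imread("pics/v9.png")[:,:480]
S=lambda x,y:(x/3+360-.33,y/3+150-.33)
for uv in[(257,233),(257,269),(260,269),(257,197),(218,233),(297,235)]:
    for X in(.5532,.5702):
        o,d=ray("scene",S(*uv));t=(X-o[0])/d[0];print(uv,X,(o+t*d).round(4))
c=onz("top",(0,0),0)
s=bot.read_state();m=R.from_rotvec(s["tcp_rot"]).as_matrix();print(m.round(3))
```

```text
(257, 233) 0.5532 [0.5532 0.3036 0.2049]
(257, 233) 0.5702 [0.5702 0.3047 0.2227]
(257, 269) 0.5532 [0.5532 0.3118 0.1647]
(257, 269) 0.5702 [0.5702 0.3128 0.1833]
(260, 269) 0.5532 [0.5532 0.3141 0.1659]
(260, 269) 0.5702 [0.5702 0.315  0.1844]
(257, 197) 0.5532 [0.5532 0.2957 0.2434]
(257, 197) 0.5702 [0.5702 0.297  0.2605]
(218, 233) 0.5532 [0.5532 0.274  0.1906]
(218, 233) 0.5702 [0.5702 0.2756 0.2086]
(297, 235) 0.5532 [0.5532 0.3336 0.2171]
(297, 235) 0.5702 [0.5702 0.3342 0.2347]
[[ 0.045  0.999 -0.001]
 [ 0.999 -0.045 -0.   ]
 [-0.    -0.001 -1.   ]]
```

The bearing hangs upright with its bottom about 43 mm below the TCP, and the pulley and gear haven't moved. Now I turn and carry it over to the opening.

Emit:
jog_arm([
  {"claw": 0.95, "x": 0, "y": 0, "z": 0, "turn": -8.5},
  {"claw": 0.95, "x": 0, "y": 0, "z": 0, "turn": -9},
  {"claw": 0.95, "x": 0, "y": 0, "z": 0, "turn": -9},
  {"claw": 0.95, "x": 0, "y": 0, "z": 0, "turn": -9},
  {"claw": 0.95, "x": 0, "y": 0, "z": 0, "turn": -9},
  {"claw": 0.95, "x": 0, "y": 0, "z": 0, "turn": -8},
])

```text
time: 14.45
tool_pos: [0.5591, 0.3031, 0.221]
tcp_rot: [-1.068, -2.951, 0.005]
wrist_force: [0.8, -0.2, -3.7]
width: 0.181
```

Emit:
jog_arm([
  {"claw": 0.95, "x": -0.012, "y": -0.018, "z": 0, "turn": 0},
  {"claw": 0.95, "x": -0.024, "y": -0.036, "z": 0, "turn": 0},
  {"claw": 0.95, "x": -0.024, "y": -0.036, "z": 0, "turn": 0},
  {"claw": 0.95, "x": -0.024, "y": -0.036, "z": 0, "turn": 0},
  {"claw": 0.95, "x": -0.024, "y": -0.036, "z": 0, "turn": 0},
  {"claw": 0.95, "x": -0.024, "y": -0.036, "z": 0, "turn": 0},
  {"claw": 0.95, "x": -0.024, "y": -0.036, "z": 0, "turn": 0},
  {"claw": 0.95, "x": -0.024, "y": -0.036, "z": 0, "turn": 0},
])

```text
time: 15.45
tool_pos: [0.5225, -0.021, 0.2224]
tcp_rot: [-1.079, -2.948, 0.002]
wrist_force: [0.2, -1.3, -2.5]
width: 0.188
```

Emit:
jog_arm([
  {"claw": 0.95, "x": -0.024, "y": -0.036, "z": 0, "turn": 0},
  {"claw": 0.95, "x": -0.024, "y": -0.036, "z": 0, "turn": 0},
  {"claw": 0.95, "x": -0.024, "y": -0.036, "z": 0, "turn": 0},
  {"claw": 0.95, "x": -0.024, "y": -0.036, "z": 0, "turn": 0},
  {"claw": 0.95, "x": -0.024, "y": -0.036, "z": 0, "turn": 0},
  {"claw": 0.95, "x": -0.024, "y": -0.036, "z": 0, "turn": 0},
  {"claw": 0.95, "x": -0.02, "y": -0.03, "z": 0, "turn": 0},
  {"claw": 0.95, "x": 0, "y": 0, "z": 0, "turn": 0},
  {"claw": 0.95, "x": 0, "y": 0, "z": 0, "turn": 0},
])

```text
time: 16.58
tool_pos: [0.4902, -0.3123, 0.2225]
tcp_rot: [-1.078, -2.948, -0.002]
wrist_force: [0.0, 1.3, -2.9]
width: 0.186
```

Run:
```python
from h import *
s=bot.read_state();print(s["time"],yaw(s),s["tool_pos"],s["q"],s["width"],s["wrist_force"])
m=R.from_rotvec(s["tcp_rot"]).as_matrix();print("shift",m.T@(np.array([.493,-.3053,.07])-s["tool_pos"]))
a=bot.read_camera("scene")[120:260,165:325,::-1]
cv2.imwrite("pics/v10.png",cv2.resize(a,(480,420),interpolation=3))
```

```text
16.575 [139.8249932   49.82498172] [ 0.49024956 -0.31230383  0.22253529] [-6.10240372e-01  9.52620856e-02  1.81760545e+00  3.30634303e-04
  1.23128917e+00 -1.47996096e+00] 0.18574399864770602 [ 0.02901671  1.31659962 -2.85378479]
shift [0.00202297 0.00711401 0.15254157]
```

Emit:
jog_arm([
  {"claw": 0.95, "x": 0.002, "y": 0.006, "z": 0.02, "turn": 0},
  {"claw": 0.95, "x": 0, "y": 0, "z": 0.035, "turn": 0},
  {"claw": 0.95, "x": 0, "y": 0, "z": 0.035, "turn": 0},
  {"claw": 0.95, "x": 0, "y": 0, "z": 0.02, "turn": 0},
  {"claw": 0.95, "x": 0, "y": 0, "z": 0, "turn": 0},
  {"claw": 0.95, "x": 0, "y": 0, "z": 0, "turn": 0},
])

```text
time: 17.38
tool_pos: [0.4948, -0.3071, 0.1148]
tcp_rot: [1.075, 2.95, -0.001]
wrist_force: [0.5, -0.2, -3.0]
width: 0.182
```

Run:
```python
from h import *
s=bot.read_state();p=s["tool_pos"]-[.565,-.2195,0];print(s["time"],yaw(s),s["tool_pos"],s["width"],s["wrist_force"],np.degrees(np.arctan2(p[1],p[0]))%360,np.hypot(*p[:2]))
a=bot.read_camera("scene")[120:260,165:325,::-1];b=bot.read_camera("top")[180:320,320:480,::-1]
cv2.imwrite("pics/v10.png",np.hstack([cv2.resize(a,(400,350),interpolation=3),cv2.resize(b,(400,350),interpolation=3)]))
```

```text
17.375 [139.96213297  49.96215732] [ 0.494827   -0.30708092  0.11480143] 0.18238140904719483 [ 0.51828388 -0.23153104 -2.9746852 ] 231.29702828128353 0.11222596579033371
```

View pics/v10.png

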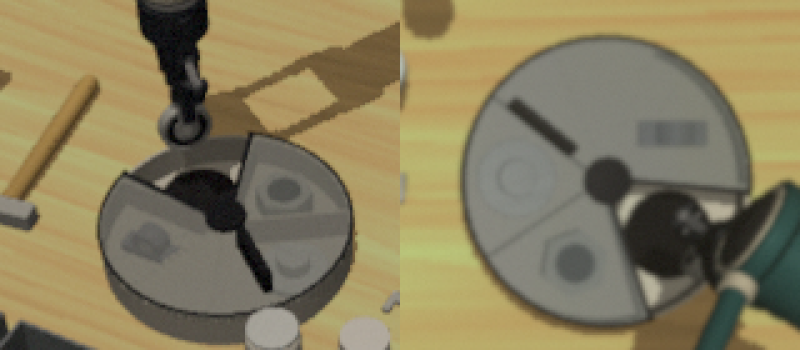

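The bearing hangs upright over the outer part of the opening. I lower it to just above the pad, then feel for contact.

Emit:
jog_arm([
  {"claw": 0.95, "x": 0, "y": 0, "z": 0.02, "turn": 0},
  {"claw": 0.95, "x": 0, "y": 0, "z": 0.02, "turn": 0},
  {"claw": 0.95, "x": 0, "y": 0, "z": 0.01, "turn": 0},
  {"claw": 0.95, "x": 0, "y": 0, "z": 0.004, "turn": 0},
  {"claw": 0.95, "x": 0, "y": 0, "z": 0, "turn": 0},
])

```text
time: 18.1
tool_pos: [0.4937, -0.3067, 0.0592]
tcp_rot: [-1.076, -2.951, -0.0]
wrist_force: [-0.5, 0.8, -3.3]
width: 0.183
```

Emit:
jog_arm([
  {"claw": 0.95, "x": 0, "y": 0, "z": 0.004, "turn": 0},
  {"claw": 0.95, "x": 0, "y": 0, "z": 0, "turn": 0},
])

```text
time: 18.35
tool_pos: [0.4939, -0.3069, 0.0558]
tcp_rot: [1.076, 2.951, -0.0]
wrist_force: [-0.8, -0.3, -3.3]
width: 0.188
```

Emit:
jog_arm([
  {"claw": 0.95, "x": 0, "y": 0, "z": 0.003, "turn": 0},
  {"claw": 0.95, "x": 0, "y": 0, "z": 0, "turn": 0},
])

```text
time: 18.6
tool_pos: [0.4937, -0.3067, 0.0526]
tcp_rot: [-1.076, -2.951, -0.0]
wrist_force: [1.1, -0.5, -3.7]
width: 0.187
```

Emit:
jog_arm([
  {"claw": 0.95, "x": 0, "y": 0, "z": 0.002, "turn": 0},
  {"claw": 0.95, "x": 0, "y": 0, "z": 0, "turn": 0},
])

```text
time: 18.85
tool_pos: [0.4941, -0.3069, 0.051]
tcp_rot: [1.076, 2.951, -0.0]
wrist_force: [-0.6, 1.1, -2.2]
width: 0.184
```

Emit:
jog_arm([
  {"claw": 0.95, "x": 0, "y": 0, "z": 0.002, "turn": 0},
  {"claw": 0.95, "x": 0, "y": 0, "z": 0, "turn": 0},
])

```text
time: 19.1
tool_pos: [0.4945, -0.3071, 0.0508]
tcp_rot: [1.076, 2.951, -0.0]
wrist_force: [-3.8, 2.3, 9.7]
width: 0.187
```

The bearing stands on the pad: force rises at TCP z 0.051. I ease off, open slightly, and go straight up.

Emit:
jog_arm([
  {"claw": 0.95, "x": 0, "y": 0, "z": -0.0015, "turn": 0},
  {"claw": 0.78, "x": 0, "y": 0, "z": 0, "turn": 0},
  {"claw": 0.74, "x": 0, "y": 0, "z": 0, "turn": 0},
  {"claw": 0.7, "x": 0, "y": 0, "z": 0, "turn": 0},
  {"claw": 0.66, "x": 0, "y": 0, "z": 0, "turn": 0},
  {"claw": 0.66, "x": 0, "y": 0, "z": -0.01, "turn": 0},
  {"claw": 0.66, "x": 0, "y": 0, "z": -0.02, "turn": 0},
  {"claw": 0.66, "x": 0, "y": 0, "z": -0.03, "turn": 0},
  {"claw": 0.8, "x": 0, "y": 0, "z": -0.02, "turn": 0},
])

```text
time: 20.23
tool_pos: [0.495, -0.3076, 0.1335]
tcp_rot: [1.075, 2.948, -0.001]
wrist_force: [0.1, 0.4, 0.1]
width: 0.2
```

Run:
```python
from h import *
s=bot.read_state();p=s["tool_pos"]-[.565,-.2195,0];print(s["time"],yaw(s),s["tool_pos"],s["width"],s["wrist_force"],np.hypot(*p[:2]))
a=bot.read_camera("scene")[120:260,165:325,::-1];b=bot.read_camera("top")[180:320,320:480,::-1]
cv2.imwrite("pics/v11.png",np.hstack([cv2.resize(a,(400,350),interpolation=3),cv2.resize(b,(400,350),interpolation=3)]))
```

```text
20.225 [139.9401897  49.9402808] [ 0.49500662 -0.30755962  0.13345204] 0.19957969718859586 [0.12772024 0.3864634  0.13811001] 0.11248809375498094
```

View pics/v11.png

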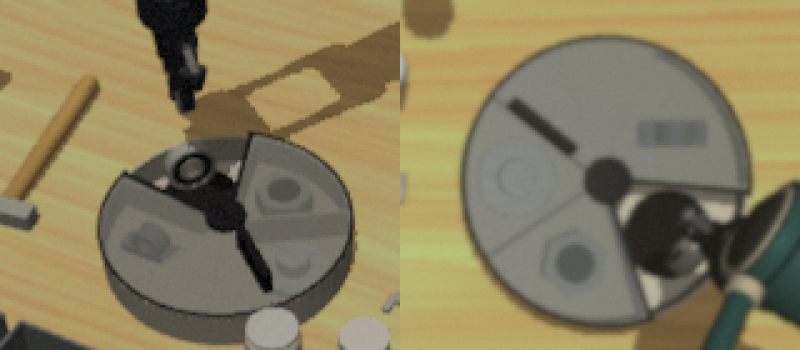

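```bash
cat >> h.py <<'E'
def proj(n,P):
    p=bot.camera_params(n);K=np.array([[p["fx"],0,p["cx"]],[0,p["fy"],p["cy"]],[0,0,1.]])
    c=np.array(p["world_to_cam"])@np.r_[P,1];c=c[:3]*[1,-1,-1]
    return cv2.projectPoints(c.reshape(1,1,3),np.zeros(3),np.zeros(3),K,p["D"])[0].ravel()
E
python3 - <<'E'
from h import *
im=cv2.imread("pics/v11.png")[:,:400]
u=np.array([np.cos(np.radians(50)),np.sin(np.radians(50)),0]);z=np.array([0,0,1.]);w=np.cross(z,u)
ax=np.array([.565,-.2195,0])
def ell(base,tilt): # rotate outward by tilt about bottom outer edge
    n=u*np.cos(tilt)+z*np.sin(tilt);v=-u*np.sin(tilt)+z*np.cos(tilt)
    c=base+31*v*1e-3+17e-3*n
    pts=[(proj("scene",c+1e-3*31*(np.cos(a)*w+np.sin(a)*v))-[165,120])*2.5 for a in np.linspace(0,6.28,13)[:-1]]
    return (proj("scene",c)-[165,120])*2.5,cv2.boundingRect(np.array(pts,np.float32))
for r,t in[(.112,0),(.112,15),(.112,25)]:
    print(r,t,ell(ax-u*(r+.0085)+[0,0,.008],np.radians(t)))
g=cv2.cvtColor(im,cv2.COLOR_BGR2GRAY)
print(g[140:200:4,150:235:4])
E
```

```text
0.112 0 (array([193.69910758, 167.32139279]), (169, 147, 50, 41))
0.112 15 (array([190.93655686, 160.70859071]), (166, 137, 50, 47))
0.112 25 (array([189.08880929, 156.91057476]), (164, 132, 50, 50))
[[155 157 155 155 158 161 160 161 149 122  85  88  80  72  68  65  64  59
   65  62  65  66]
 [155 156 156 155 156 156 158 156 140 131  78  78  80  72  64  63  67  65
   64  63  65  60]
 [158 159 158 157 144 134 136 138 141 142 134 116  75  70  72  61  64  61
   65  64  63  65]
 [158 158 144 117  92 117 131 137 130 111  85  71  52  50  54  61  63  64
   65  63  64  65]
 [146 133  78  72  87 124 127 124  78  39  24  17   8  10  29  54  60  64
   66  65  66  62]
 [ 76  65  74  75 102 118 111  43  14  62  79  77  62  36  10  29  49  73
   76  76  79  82]
 [ 69  70  71  77  99 108  85  19  37  77  72  68  67  48  13  28  50  85
   88  89  93  91]
 [ 68  71  72  71  86  74  43  20  65  72  79  77  67  55  18  36  55  88
   91  92 145 155]
 [ 69  69  72  70  72  65  34  16  64  70  91  87  74  46   7  51  43  38
   65  81 147 155]
 [ 70  70  71  84  93  65  33  16  53  70  96  90  50  23  40  49  27   4
    7  35 129 150]
 [ 61  90 137 151 155  68  61  20   4  14  22   9  29  72  70  14  17   9
   15  16   6 109]
 [ 40  85 152 156 137  56  66  48  43  28  29  74  60  60  43   6   9   6
   11  12   7  34]
 [ 67  46  41  91  54  18  20  50  53  52  55  57  25  27  28  27  21  18
   10  17  19  22]
 [102  97  73  48  32  27  16  24  24  29  30  22  23  22  25  22  24  22
   22  25  27  21]
 [ 98  97 105  98  86  45  30  22  27  25  22  21  24  25  27  28  28  24
   25  24  25  29]]
```

It is standing: the observed face centre (191,169) matches the predicted (194,167) for upright. Now I push its top inward from the outside with closed fingers.

Emit:
jog_arm([
  {"claw": 1.0, "x": 0, "y": -0.017, "z": 0, "turn": 0},
  {"claw": 1.0, "x": 0, "y": -0.017, "z": 0, "turn": 0},
  {"claw": 1.0, "x": 0, "y": 0, "z": 0.03, "turn": 0},
  {"claw": 1.0, "x": 0, "y": 0, "z": 0.03, "turn": 0},
  {"claw": 1.0, "x": 0, "y": 0, "z": 0.013, "turn": 0},
  {"claw": 1.0, "x": 0, "y": 0, "z": 0, "turn": 0},
])

```text
time: 21.08
tool_pos: [0.4703, -0.3324, 0.0554]
tcp_rot: [-1.076, -2.948, -0.002]
wrist_force: [0.0, -0.1, -1.1]
width: -0.002
```

Emit:
jog_arm([
  {"claw": 1.0, "x": 0, "y": 0.004, "z": 0, "turn": 0},
  {"claw": 1.0, "x": 0, "y": 0.004, "z": 0, "turn": 0},
  {"claw": 1.0, "x": 0, "y": 0.003, "z": 0, "turn": 0},
  {"claw": 1.0, "x": 0, "y": 0.003, "z": 0, "turn": 0},
  {"claw": 1.0, "x": 0, "y": 0.003, "z": 0, "turn": 0},
])

```text
time: 21.7
tool_pos: [0.4832, -0.3197, 0.0575]
tcp_rot: [1.075, 2.951, -0.0]
wrist_force: [-0.7, -0.4, 0.2]
width: -0.001
```

Emit:
jog_arm([
  {"claw": 1.0, "x": 0, "y": 0.003, "z": 0, "turn": 0},
  {"claw": 1.0, "x": 0, "y": 0.003, "z": 0, "turn": 0},
  {"claw": 1.0, "x": 0, "y": 0.003, "z": 0, "turn": 0},
  {"claw": 1.0, "x": 0, "y": 0.003, "z": 0, "turn": 0},
  {"claw": 1.0, "x": 0, "y": 0, "z": 0, "turn": 0},
])

```text
time: 22.32
tool_pos: [0.4907, -0.3104, 0.0571]
tcp_rot: [-1.076, -2.952, -0.0]
wrist_force: [-0.5, -0.6, -0.1]
width: 0.006
```

Run:
```python
from h import *
s=bot.read_state();p=s["tool_pos"]-[.565,-.2195,0];print(s["time"],s["tool_pos"],s["wrist_force"],np.hypot(*p[:2]))
a=bot.read_camera("scene")[120:260,165:325,::-1];cv2.imwrite("pics/s12.png",cv2.resize(a,(400,350),interpolation=3))
g=cv2.cvtColor(cv2.imread("pics/s12.png"),cv2.COLOR_BGR2GRAY);print(g[140:230:5,150:240:4])
```

```text
22.325 [ 0.49071601 -0.31035479  0.05709919] [-0.45785685 -0.60655941 -0.11119415] 0.11735716701297663
[[157 157 157 158 158 160 162  77  52  15  10  19  71  73  68  65  64  63
   64  64  66  64  67]
 [159 158 159 157 157 141 114  56  55  17  15   7  58  63  66  65  61  64
   66  64  66  63  65]
 [158 160 159 140 108  80  68  63  62  25  31  63  71  74  73  66  64  61
   64  64  66  66  65]
 [146 134  80  71  74  74  68  80 115 145 103  91  85  81  76  73  65  64
   64  67  62  67  65]
 [ 74  67  72  71  75  78 102 130 139 144 136 104  90  79  72  69  66  76
   75  78  81  81  82]
 [ 69  73  72  73  74 106 118 129 136 144 127  97  36  27  20  21  36  54
   87  90  91  92 107]
 [ 70  71  74  75  73 101 109 118  94  35  46  51  67  59  44   7  25  49
   79  89 150 155  99]
 [ 72  71  74  84 120  88 101  51  23  49  71  90  75  57  30  43  50  21
   18  64 150 156  70]
 [ 60  92 135 153 155  86  58  16  17  45  57  57  39  44  45  32  15  14
   11  22  19 119  31]
 [ 28  42 116 140 101  38  52  42  39  35  51  52  48  37  11  15  17  15
    7  21  27  25  42]
 [101  89  55  31  23  30  19  33  36  31  26  18  13  16  18   8   3  19
    6  14  23  22  79]
 [100 100 107  98  89  46  31  16  17  23  23  26  26  28  23  23  12  22
   27  27  28  18  88]
 [101  99  98 100 101 100  96  66  36  14  25  25  23  22  23  19  24  26
   22  14  28  24  69]
 [102  98  99 101  99  99 100 102  96  80  46  29  19  24  26  21  24  27
   18  18  26  27  24]
 [ 99 100  99 102 100 101 100  98 101  99  96  91  71  49  30  23   9  23
   22  17  29  19  18]
 [115 111 104 101  99 100  99 100 100  99 102  98 102  88  40  23  15  21
   27  27  24  20  26]
 [114 116 117 116 109 101 102 100  99  99 100 100 100  99  51  22  22  24
   23  20  29  26  25]
 [ 98 101 106 114 117 118 119 109 102 100  99 101 101 101  93  28  17  28
   21  28  25  18  18]]
```

It is tilting inward, so I keep pushing.

Emit:
jog_arm([
  {"claw": 1.0, "x": 0, "y": 0.003, "z": 0, "turn": 0},
  {"claw": 1.0, "x": 0, "y": 0.003, "z": 0, "turn": 0},
  {"claw": 1.0, "x": 0, "y": 0.003, "z": 0, "turn": 0},
  {"claw": 1.0, "x": 0, "y": 0.003, "z": 0, "turn": 0},
  {"claw": 1.0, "x": 0, "y": 0, "z": 0, "turn": 0},
  {"claw": 1.0, "x": 0, "y": 0, "z": 0, "turn": 0},
])

```text
time: 23.12
tool_pos: [0.4983, -0.3014, 0.0572]
tcp_rot: [-1.076, -2.952, 0.0]
wrist_force: [0.4, -0.1, 0.8]
width: -0.002
```

Run:
```python
from h import *
s=bot.read_state();p=s["tool_pos"]-[.565,-.2195,0];print(s["time"],s["tool_pos"],s["wrist_force"],np.hypot(*p[:2]))
a=bot.read_camera("scene")[120:260,165:325,::-1];cv2.imwrite("pics/s13.png",cv2.resize(a,(400,350),interpolation=3))
g=cv2.cvtColor(cv2.imread("pics/s13.png"),cv2.COLOR_BGR2GRAY);print(g[140:230:5,150:255:4])
print((proj("scene",[.565-.0725*.643,-.2195-.0725*.766,.025])-[165,120])*2.5)
```

```text
23.125 [ 0.49833052 -0.30139865  0.05717291] [ 0.41439439 -0.05088818  0.77450846] 0.10560401369350983
[[157 156 155 158 160 163 159 131  51  23  15   8  18  32  38  61  66  64
   64  64  64  65  66  65  43  57 107]
 [161 158 160 157 157 156 123  79  51  36  14  11  32  59  67  65  66  63
   66  64  65  66  65  63  32 100 105]
 [159 159 160 141 109  80  69  63  60  51  22  18  14  61  66  66  66  66
   65  63  66  64  65  56  23 101  99]
 [146 133  79  70  71  73  76  65  60  61  13  16  27  58  65  65  64  63
   66  67  62  63  65  47  30  99  95]
 [ 75  68  70  72  73  73  76  64  66  63  53  59  65  67  65  67  71  73
   77  74  80  80  76  41  83  96  98]
 [ 73  69  72  72  72  76  76  69  65  63  71  77  86  87  90  91  92  90
   92  92  94  92  86  43  91  97  98]
 [ 70  69  71  74  72  77  95 123  79  67  41  27  22  16   8  26  33  63
   82  92  92  93  56  54  94  96 103]
 [ 72  70  73  82 122 152 139  69  32  51  69  66  69  72  70  64  52  24
   13  35  87 127  71  73  97  98 112]
 [ 63  89 136 155 155  95  46  39 116 122  66  44  13  14   6  34  48  75
   59  14  25 119  
[... 365 characters left out ...]
 96  98 100 100 100  96  67  40  23  54  91 107 107  94  24  23  38
   25  26  29  23  73  97 113 117 119]
 [100 102  98 100 100 102 100 101  94  79  43  35  15  28  57  25  16  23
   23  28  22  27  26  53 111 119 117]
 [102 100 101 101 100  99  98  98 100 101  96  89  69  46  28  20  14  22
   24  22  25  27  24  24  87 117 115]
 [111 109 105 100 101  99 100 101 100  99 101  99  99  88  37  25  21  21
   20  24  22  25  18  23  58 119 118]
 [113 116 118 117 108 104  99 102  99  99  99 101  99 100  54  27  30  21
   26  26  23  22  20  19  86 107 104]
 [101  99 106 116 117 119 117 108 101  98 101  98  99 101  94  19  19  23
   21  20  21  25  19  21  92 101 103]]
[203.86623903 192.48529973]
```

Emit:
jog_arm([
  {"claw": 0.9, "x": 0, "y": -0.005, "z": -0.02, "turn": 0},
  {"claw": 0.7, "x": 0, "y": 0, "z": -0.04, "turn": 0},
  {"claw": 0.5, "x": 0, "y": 0, "z": -0.04, "turn": 0},
  {"claw": 0.5, "x": 0, "y": 0.033, "z": -0.03, "turn": 0},
  {"claw": 0.5, "x": 0.001, "y": 0.041, "z": 0, "turn": 0},
  {"claw": 0.5, "x": 0.001, "y": 0.041, "z": 0, "turn": 0},
  {"claw": 0.5, "x": 0, "y": 0.041, "z": 0, "turn": 0},
  {"claw": 0.5, "x": 0, "y": 0.04, "z": 0, "turn": 0},
  {"claw": 0.5, "x": 0, "y": 0, "z": 0, "turn": 0},
])

```text
time: 24.3
tool_pos: [0.6215, -0.1522, 0.1889]
tcp_rot: [1.071, 2.951, 0.001]
wrist_force: [-0.0, 0.1, -0.2]
width: 0.502
```

Run:
```python
from h import *
s=bot.read_state();print(s["time"],s["tool_pos"],yaw(s),s["q"])
a=bot.read_camera("scene")[:,:,::-1];b=bot.read_camera("top")[:,:,::-1];cv2.imwrite("pics/s14.png",a);cv2.imwrite("pics/t14.png",b)
A=cv2.resize(a[140:245,185:305],(400,350),interpolation=3);B=cv2.resize(b[180:320,320:480],(400,350),interpolation=3)
cv2.imwrite("pics/v14.png",np.hstack([A,B]))
```

```text
24.3 [ 0.6215058  -0.15220858  0.18890907] [140.11828624  50.11843935] [-2.79391928e-01  2.25488320e-01  1.73086420e+00  5.80868146e-04
  1.18294505e+00 -1.15434144e+00]
```

View pics/v14.png

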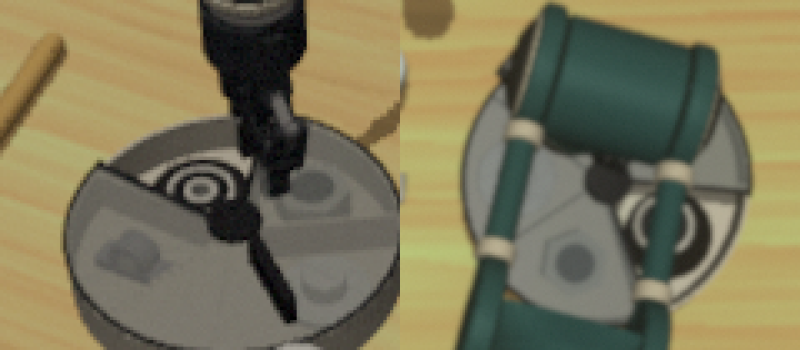

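The bearing lies flat on the pad: concentric rings in both views, at scene crop (200,190) and top crop (680,225). The opening still surrounds it. Next I go back to the fin.

Emit:
jog_arm([
  {"claw": 0.5, "x": 0, "y": 0, "z": 0, "turn": 9.95},
  {"claw": 0.5, "x": 0, "y": 0, "z": 0, "turn": 9.95},
  {"claw": 0.5, "x": 0, "y": 0, "z": 0, "turn": 9.95},
  {"claw": 0.5, "x": 0, "y": 0, "z": 0, "turn": 9.95},
  {"claw": 0.5, "x": 0, "y": 0, "z": 0, "turn": 9.95},
  {"claw": 0.5, "x": 0, "y": 0, "z": 0, "turn": 9.95},
  {"claw": 0.5, "x": 0, "y": 0, "z": 0, "turn": 9.95},
  {"claw": 0.5, "x": 0, "y": 0, "z": 0, "turn": 9.95},
  {"claw": 0.5, "x": 0, "y": 0, "z": 0, "turn": 9.95},
  {"claw": 0.5, "x": 0, "y": 0, "z": 0, "turn": 0},
])

```text
time: 25.65
tool_pos: [0.619, -0.1553, 0.1878]
tcp_rot: [2.842, 1.338, 0.0]
wrist_force: [0.4, 0.3, 0.6]
width: 0.499
```

Run:
```python
from h import *
s=bot.read_state();m=R.from_rotvec(s["tcp_rot"]).as_matrix();print(s["time"],s["tool_pos"],yaw(s),m.T@(np.array([.6191,-.1539,.058])-s["tool_pos"]))
```

```text
25.65 [ 0.61901345 -0.15530886  0.18779714] [ 50.40685685 -39.59313771] [ 0.00116727 -0.00089174  0.1297965 ]
```

Emit:
jog_arm([
  {"claw": 0.5, "x": 0.001, "y": -0.001, "z": 0.04, "turn": 0},
  {"claw": 0.5, "x": 0, "y": 0, "z": 0.04, "turn": 0},
  {"claw": 0.5, "x": 0, "y": 0, "z": 0.03, "turn": 0},
  {"claw": 0.5, "x": 0, "y": 0, "z": 0.02, "turn": 0},
  {"claw": 0.75, "x": 0, "y": 0, "z": 0, "turn": 0},
  {"claw": 0.75, "x": 0, "y": 0, "z": 0, "turn": 0},
])

```text
time: 26.4
tool_pos: [0.6207, -0.153, 0.0586]
tcp_rot: [2.841, 1.338, 0.003]
wrist_force: [1.3, -0.3, 0.0]
width: 0.25
```

Emit:
jog_arm([
  {"claw": 0.75, "x": -0.0013, "y": -0.015, "z": 0, "turn": -10.1},
  {"claw": 0.75, "x": -0.0013, "y": -0.015, "z": 0, "turn": -10.1},
  {"claw": 0.75, "x": -0.0013, "y": -0.015, "z": 0, "turn": -10.1},
  {"claw": 0.75, "x": -0.0013, "y": -0.015, "z": 0, "turn": -10.1},
  {"claw": 0.75, "x": -0.0013, "y": -0.015, "z": 0, "turn": -10.1},
  {"claw": 0.75, "x": -0.0013, "y": -0.015, "z": 0, "turn": -10.1},
  {"claw": 0.75, "x": -0.0013, "y": -0.015, "z": 0, "turn": -10.1},
])

```text
time: 27.28
tool_pos: [0.5233, -0.1448, 0.0599]
tcp_rot: [1.534, 2.736, 0.004]
wrist_force: [2.4, 2.8, 0.6]
width: 0.247
```

Run:
```python
from h import *
s=bot.read_state();p=s["tool_pos"]-[.565,-.2195,0];print(s["time"],yaw(s),s["tool_pos"],s["q"][5],s["width"],s["wrist_force"],np.degrees(np.arctan2(p[1],p[0]))%360,np.hypot(*p[:2]))
```

```text
27.275 [121.44916499  31.45008457] [ 0.52325258 -0.14478759  0.05987533] -0.8672327125080164 0.2473035876862322 [2.42462559 2.7602382  0.59219159] 119.19536546991671 0.08558499080122588
```

Emit:
jog_arm([
  {"claw": 0.75, "x": -0.0013, "y": -0.015, "z": 0, "turn": -10.1},
  {"claw": 0.75, "x": -0.0013, "y": -0.015, "z": 0, "turn": -10.1},
  {"claw": 0.75, "x": -0.0013, "y": -0.015, "z": 0, "turn": -10.1},
  {"claw": 0.75, "x": -0.0013, "y": -0.015, "z": 0, "turn": -10.1},
  {"claw": 0.75, "x": -0.0013, "y": -0.015, "z": 0, "turn": -10.1},
  {"claw": 0.75, "x": -0.0013, "y": -0.015, "z": 0, "turn": -10.1},
  {"claw": 0.75, "x": -0.0013, "y": -0.015, "z": 0, "turn": -10.1},
  {"claw": 0.9, "x": 0, "y": 0, "z": 0, "turn": 0},
  {"claw": 0.9, "x": 0, "y": 0, "z": 0, "turn": 0},
  {"claw": 0.9, "x": 0, "y": 0, "z": 0, "turn": 0},
], newtons=30)

```text
time: 28.52
tool_pos: [0.4822, -0.2369, 0.0593]
tcp_rot: [-0.318, 3.123, -0.005]
wrist_force: [-3.5, -4.1, 5.1]
width: 0.136
```

Run:
```python
from h import *
s=bot.read_state();p=s["tool_pos"]-[.565,-.2195,0];print(s["time"],yaw(s),s["tool_pos"],s["q"][5],s["width"],s["wrist_force"],np.degrees(np.arctan2(p[1],p[0]))%360,np.hypot(*p[:2]))
```

```text
28.525 [-168.36364408  101.63602357] [ 0.48224935 -0.23692826  0.05931536] -2.274636542521696 0.13566071363492696 [-3.52368524 -4.05515608  5.10805006] 191.8933494506466 0.08456603203387186
```

Emit:
jog_arm([
  {"claw": 0.9, "x": 0, "y": -0.0033, "z": 0, "turn": -2.2},
  {"claw": 0.9, "x": 0, "y": 0, "z": 0, "turn": 0},
  {"claw": 0.65, "x": 0, "y": 0, "z": 0, "turn": 0},
  {"claw": 0.5, "x": 0, "y": 0, "z": 0, "turn": 0},
  {"claw": 0.5, "x": 0, "y": 0, "z": -0.04, "turn": 0},
  {"claw": 0.5, "x": 0, "y": 0, "z": -0.05, "turn": 0},
  {"claw": 0.5, "x": 0, "y": 0, "z": -0.05, "turn": 0},
])

```text
time: 29.4
tool_pos: [0.4817, -0.2384, 0.1982]
tcp_rot: [0.381, -3.118, -0.001]
wrist_force: [0.6, -0.3, -0.1]
width: 0.496
```

Emit:
jog_arm([
  {"claw": 0.5, "x": 0, "y": 0, "z": -0.05, "turn": 0},
  {"claw": 0.5, "x": 0.02, "y": -0.03, "z": -0.02, "turn": 0},
  {"claw": 0.5, "x": 0.02, "y": -0.04, "z": 0, "turn": 0},
  {"claw": 0.5, "x": 0.02, "y": -0.04, "z": 0, "turn": 0},
  {"claw": 0.5, "x": 0.02, "y": -0.04, "z": 0, "turn": 0},
  {"claw": 0.5, "x": 0, "y": -0.04, "z": 0, "turn": 0},
  {"claw": 0.5, "x": 0, "y": 0, "z": 0, "turn": 0},
])

```text
time: 30.28
tool_pos: [0.4625, -0.4312, 0.2663]
tcp_rot: [0.328, -3.105, 0.026]
wrist_force: [-0.1, 0.4, -0.1]
width: 0.499
```

Run:
```python
from h import *
s=bot.read_state();print(s["time"],s["tool_pos"],s["q"],s["wrist_force"])
a=bot.read_camera("scene")[:,:,::-1];b=bot.read_camera("top")[:,:,::-1];cv2.imwrite("pics/s15.png",a);cv2.imwrite("pics/t15.png",b)
ax=np.array([.565,-.2195,0])
t0=cv2.imread("pics/top0.png")
def prof(n,im,z,r):
    g=cv2.cvtColor(im,cv2.COLOR_BGR2GRAY).astype(np.float32);o=[]
    for th in range(0,360,2):
        v=[]
        for rr in r:
            u=proj(n,ax+[rr*np.cos(np.radians(th)),rr*np.sin(np.radians(th)),z]);v.append(cv2.getRectSubPix(g,(1,1),tuple(map(float,u)))[0,0])
        o.append(int(np.mean(v)))
    return o
for n,im in(("top",b),("scene",a)):
    print(n,"z50 r.10-.13",list(zip(range(0,360,2),prof(n,np.ascontiguousarray(im),.05,np.linspace(.09,.13,9)))))
print("fin top z82",list(zip(range(150,240,2),prof("top",np.ascontiguousarray(b),.082,np.linspace(.06,.12,9))[75:120])))
```

```text
30.275 [ 0.46249408 -0.43121274  0.26629171] [-0.77587575  0.16511457  1.65845453 -0.02614245  1.31777409 -2.55051574] [-0.123394    0.3528501  -0.09880865]
top z50 r.10-.13 [(0, 173), (2, 173), (4, 173), (6, 173), (8, 173), (10, 173), (12, 173), (14, 173), (16, 174), (18, 173), (20, 174), (22, 173), (24, 174), (26, 174), (28, 174), (30, 174), (32, 174), (34, 175), (36, 174), (38, 174), (40, 175), (42, 175), (44, 170), (46, 141), (48, 93), (50, 104), (52, 111), (54, 114), (56, 124), (58, 126), (60, 126), (62, 126), (64, 126), (66, 126), (68, 126), (70, 126), (72, 127), (74, 127), (76, 126), (78, 126), (80, 126), (82, 127), (84, 127), (86, 127), (88, 128), (90, 128), (92, 127), (94, 127), (96, 127), (98, 128), (100, 128), (102, 127), (104, 127), (106, 128), (108, 127), (110, 127), (112, 127), (114, 127), (116, 127), (118, 126), (120, 118), (122, 115), (124, 125), (126, 127), (128, 127), (130, 127), (132, 127), (134, 127), (136, 125), (138, 123), (140, 121), (142, 120), (144, 119), (146, 118), (148, 114), (150, 111), (152, 108), (154, 107), (156, 106), (158, 106), (160, 106), (162, 106
[... 734 characters left out ...]
0, 115), (292, 111), (294, 108), (296, 107), (298, 106), (300, 105), (302, 108), (304, 111), (306, 115), (308, 117), (310, 119), (312, 121), (314, 121), (316, 122), (318, 122), (320, 122), (322, 122), (324, 122), (326, 123), (328, 122), (330, 123), (332, 122), (334, 122), (336, 114), (338, 89), (340, 100), (342, 151), (344, 170), (346, 171), (348, 172), (350, 172), (352, 172), (354, 173), (356, 172), (358, 172)]Traceback (most recent call last):
  File "<stdin>", line 15, in <module>
  File "<stdin>", line 11, in prof
  File "h.py", line 19, in proj
    p=bot.camera_params(n);K=np.array([[p["fx"],0,p["cx"]],[0,p["fy"],p["cy"]],[0,0,1.]])
ValueError: time passes only in moves, steps and waits
```

The opening is bright all the way from about 342° to 46°, centred at 14°, which is the blank's direction. The dividers and the fin at about 194° agree. I ease joint 6 off its range end and do a last check of the bearing.

Emit:
jog_arm([
  {"claw": 0.5, "x": 0, "y": 0, "z": 0, "turn": 8},
  {"claw": 0.5, "x": 0, "y": 0, "z": 0, "turn": 8},
  {"claw": 0.5, "x": 0, "y": 0, "z": 0, "turn": 0},
  {"claw": 0.5, "x": 0, "y": 0, "z": 0, "turn": 0},
])

```text
time: 30.88
tool_pos: [0.462, -0.4289, 0.2672]
tcp_rot: [-0.1, -3.123, 0.03]
wrist_force: [-0.1, -0.1, 1.1]
width: 0.505
```

Run:
```python
from h import *
ax=np.array([.565,-.2195,0]);pad=ax+.088*np.array([np.cos(np.radians(230)),np.sin(np.radians(230)),0])
for f,n in(("t14","top"),("t15","top"),("s15","scene")):
    im=cv2.imread(f"pics/{f}.png");K=5
    c=proj(n,pad+[0,0,.025]);x0,y0=(c-22).astype(int)
    g=cv2.resize(cv2.cvtColor(im[y0:y0+44,x0:x0+44],6),None,fx=K,fy=K,interpolation=3)
    g=cv2.createCLAHE(4).apply(g)
    h=cv2.HoughCircles(g,cv2.HOUGH_GRADIENT,1,20,param1=80,param2=20,minRadius=45,maxRadius=75)
    if h is None: print(f,None);continue
    for u,v,r in h[0][:2]:
        P=onz(n,(x0+(u+.5)/K-.5,y0+(v+.5)/K-.5),.025);print(f,P.round(4),"to pad",np.hypot(*(P-pad)[:2]).round(4),"rad px",r/K)
P=onz("top",(432,270),.025);print("eye",P.round(4),np.hypot(*(P-pad)[:2]).round(4))
s=bot.read_state();print(s["time"],s["q"][5],s["tool_pos"],s["wrist_force"])
```

```text
t14 [ 0.5282 -0.2795  0.025 ] to pad 0.0211 rad px 14.88
t14 [ 0.5092 -0.2966  0.025 ] to pad 0.0097 rad px 14.88
t15 [ 0.5237 -0.281   0.025 ] to pad 0.0163 rad px 13.56
t15 [ 0.5042 -0.2944  0.025 ] to pad 0.0086 rad px 14.2
s15 [ 0.5161 -0.2616  0.025 ] to pad 0.0265 rad px 13.56
s15 [ 0.489  -0.3088  0.025 ] to pad 0.0293 rad px 14.0
eye [ 0.5181 -0.2985  0.025 ] 0.0151
30.875 -2.2743380606400767 [ 0.46201252 -0.42890817  0.26724231] [-0.1322117  -0.1307113   1.07533912]
```

```bash
python3 -c "
from workcell import bot
print(bot.finish_job())"
```

```text
the job is handed in; nothing more can be done
None
```

The bearing is put away flat in the pad compartment, the cover's opening stands over the blank sector, and the job was handed in at about 31 s. `finish_job` gives no verdict, so success isn't confirmed.

I turned the cover by its fin until the opening was over the pad. I then lifted the bearing out of the rack with its faces upright and stood it on the pad. A push on its top with closed fingers tipped it flat, and I turned the cover to the blank sector.

**Last checks**
- **Bearing:** it was seen flat on the pad in both views before covering. Its centre was about 15 mm from the pad's centre by eye, against 40 mm allowed.
- **Cover:** the opening is centred at about 13.5–14°, and the blank at about 14°. The whole opening shows the solid sector.
- **Robot:** it stands clear at 0.27 m height.
- **Rack neighbours:** the pulley and gear still stood in their places in the view after lifting the bearing. I did not measure the other bench items again.

**What failed or disagreed**
- **Joint 6:** it reached −2.5505 rad for a moment during the final retreat, just at its −2.55 limit. I backed it off before handing in; if that counts as passing the range, the run fails.
- **Cover and bearing not viewed at the end:** the picture allowance was used up, so the cover's final position was measured from pixels only. The circle fit for the bearing through the cover was unclear, giving 9–29 mm from the pad's centre. The scene-camera version of the cover check also stopped with an error, so only the top camera confirms it.
- **Rack rail:** two measurements of the front rail's height disagreed (about 0.08 and 0.09 m), so I kept the finger tips above both.

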